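# Load a ring holder into the inspection carousel and index it

### The arm

A 6-joint arm with a two-finger parallel gripper is mounted at the origin on the work surface. World frame = base frame: x ahead of the robot, y to its left, z up, the work surface at z = 0. Lengths are in mm, angles in degrees, forces in N, time in s.
With the tool pointing down it reaches from about 300 to 850 mm from the base axis. Payload 4.2 kg.
Tool frame: the origin (TCP) lies on the centre line of the jaws, within the pads' length; the fingertips stand 14 mm ahead of it and the grasp point (between the pads) lies 5 mm behind it; z points along the fingers, y is the line along which they close (so a half turn about z gives the same grasp; the last joint's range is limited). The gripper opens to 91 mm and grips with 3 to 60 N. Pads are 32 mm wide; open, the fingers measure 118 mm over their backs; the gripper's body (76 mm by 178 mm) begins 60 mm behind the grasp point.
Start: joints at [-67.609, 18.312, 89.639, -0, 72.044, -1.146], TCP at [229.626, -527.175, 227.976] pointing down, gripper open.
Joint ranges: [-177.97, 177.97], [-48.28, 115.42], [12.27, 149.76], [-77.06, 257.06], [2.81, 150.46], [-146.56, 146.56]. Speed limits (degrees/s): [147.25, 147.25, 180, 180, 180, 180].

### API

Orientations are given as [roll, pitch, yaw] about the fixed x, y, z axes, in that order (R = Rz(yaw) Ry(pitch) Rx(roll)).
In Python, from workcell import env gives the robot as it stands.
- The arm moves only by the tool arm_command, never from a script. Its argument "motion" is a list of rows, each an object with "offset": the shift along the tool's x, y, z in m, a list of three; "spin": the turn about the tool's z in rad. In form: [{"offset": [tx, ty, tz], "spin": spin}, ...]. A call has 1 to 5 rows; each row shifts and turns the commanded pose from where the row before left it, along the tool's axes as they then stand; what a row does not reach is not made up. A row lasts 1/8 s, in which the tool goes at most 62.5 mm and 10.7 degrees, less where a joint would pass 70% of its speed; a pose out of reach is approached as far as the arm can. A call with a gripper value outside its range is refused whole. "jaw" is the finger opening in m, from 0 to 0.0912, set as the call begins (left out, the last holds). The fingers move at their own pace and stop on an object; "newtons" is the grip in N (left out, the last holds). Time passes only in rows, so rows that do not move let the fingers close. It gives the time, the measured TCP pose, the force, the opening and the grip force at its end, in the units of the state.
- env.state(): the state, without advancing time (a new reading comes with each control period).
- env.grab_frame(name): name is "scene" or "top" or "wrist"; returns (picture, depth): 480x640x3 uint8, blue, green, red; 480x640 float32, mm along the optical axis (not along the pixel's ray), 0 where there is no reading.
- env.camera_model(name): a dict with "fx", "fy", "cx", "cy" (pixels), "eye" and "rotation" of the camera in the world; the wrist camera has in their place "hand_eye" (4x4, takes a point from camera to tool coordinates, whose origin is the TCP and whose axes are the flange's). Camera axes: x right, y down, z forward; pixel columns grow to the right and rows downward; lengths in mm; the calibration is good to about 2 mm. A picture is of the moment at which its call begins: read the wrist's pose just before it. camera_model takes no time and is no camera call.
- env.job_done(): hands the job in; it is judged then, once.
Trained networks look in the newest picture that a camera, given by its name, has taken for a name from the list of things; names that differ only in an ending like _2 or _b are one class to them, and where a whole thing is asked for, a point or a joint stands for the part that bears it (a point fixed in the world has none). Each returns a list of dicts, best first, with "score" (0 to 1); they miss things now and then, are a little off and sometimes report something else, mostly with a low value. They report only what shows in the picture. A call takes as long as a camera call.
- env.boxes_of(camera, target): "bbox" ([left, top, right, bottom] in pixels, round what is visible of it).
- env.pinpoint(camera, target): "location" ([column, row] in pixels: a listed point, or the origin of a listed thing).
The state is a dict: "time_s": time; "qpos": joint angles; "qvel": joint speeds; "effort": joint torques, N m; "ee_pos": TCP position; "ee_rot": TCP orientation; "force": force on the tool from outside, world axes, zero at the start; "torque": the same for the moment, N m; "gripper_width": finger opening in mm; "gripper_force": force on a finger pad.
Only numpy, scipy, OpenCV 4.12 (cv2) and the standard library are available. Lean on these libraries where they do the work, as an engineer would, in place of code of your own. Each camera call takes 0.05 s, during which the arm holds its last target. There are 200 camera calls.

### The job

Take the ring holder with the red collar out of the wooden tray, holding it by the collar and never by the ring, and press it gently into the empty pocket at the yellow loading pointer of the inspection carousel until it snaps in and bears fully home on the rim with a push of about 10 N, never more than 20 N. Then turn the carousel by its black centre knob exactly one click clockwise seen from above, so that the ring stands before the video microscope, and let go. Leave the other holders, the pliers and the steel block where they are.

Things in the scene. Friction and masses are not known exactly. Their poses are not given: they have to be found in the camera images.
- holder_red_mid (a point): ring holder to load, 0.17 kg, standing upright in the tray, one of three in a row 76 mm apart: knurled red collar 40 mm in diameter, 27 mm tall, gripped by its sides, on a steel stem; a ring stands on top, up to 30 mm above the collar. This point: on its axis half-way up the collar, 26.5 mm above the end of the stem, 13.5 mm above the collar's lower face. z up; round, its yaw is free
- holder_red: the same holder, origin at the centre of the end of its stem. The stem is 24 mm in diameter and 13 mm long, with a foot tapering to 17 mm over its last 4.5 mm and a snap groove below the collar
- holder_red_ring: the gold ring on top of the red holder (21 mm across, 26 mm tall with its stone): delicate, not to be touched; origin at its lowest point, on the holder's axis
- pocket (a point): on the axis of the empty brass pocket at the yellow loading pointer; turns with the carousel. The pocket is screwed up or down to focus the ring: its rim lies at this point when fully down and up to 8 mm above it as set today (not reported: feel for it). Frame: x points to the carousel's axis 76 mm away, z up. Of the pockets 76 mm to either side one is empty, one holds a holder
- knob_grip (a point): centre of the carousel's knob, on its axis: a black upright bar 60 mm long, 14 mm wide, 28 mm tall (14 mm above and below this point) on a 12 mm spindle, to be gripped across its width and twisted; its long side lies along x of this frame, which turns with the carousel. The collars of seated holders come within 56 mm of the axis; their rings reach up to 12 mm above the knob's top
- station: fixed inspection station: white plate 290 x 400 mm on levelling feet (its height differs by up to 6 mm), with the carousel and a black video microscope on a post 190 mm high. Origin on the carousel's axis; the loading pointer is at its -x side; the microscope looks from outside at the place 60 degrees clockwise of that. z up
- tray: fixed shallow wooden tray 250 x 100 x 12 mm, floor 5 mm thick; the three waiting holders stand in a row along its x axis; origin at the centre of its underside
- holder_blue_mid (a point): ring holder like the red one but with a blue collar, waiting in the tray; bystander, leave it; the point is half-way up its collar
- holder_green_mid (a point): ring holder like the red one but with a green collar, waiting in the tray; bystander, leave it; the point is half-way up its collar
- holder_gold_mid (a point): ring holder like the red one but with a gold-coloured collar, already in the pocket next to the loading place; bystander, leave it; the point is half-way up its collar
- holder_violet_mid (a point): ring holder like the red one but with a violet collar, already in the second pocket from the loading place; bystander, leave it; the point is half-way up its collar
- pliers: small red-handled pliers, about 110 mm long; bystander
- bench_block: steel bench block 70 x 70 x 20 mm; bystander
- index (a joint): angle of the six-pocket carousel (disc 202 mm across), rad: 0 at the start with the pocket at the loading pointer, growing clockwise seen from above. A detent holds it every 1.047 rad (60 degrees): up to 0.26 N m to turn it out of one click; past half-way it is drawn on to the next. The detent lets the pocket give way sideways a little
- carousel: the carousel: aluminium disc, top 62 mm above this origin (on the axis), with six brass pockets: 34 mm outside, bore 25.3 mm, 13.5 mm deep. Two spring plungers in the pocket's wall meet the stem about 8 mm before home, resist with up to about 8 N, then snap into its groove and draw it in with a few newtons; after 1 to 2 mm of free travel the collar meets the rim and the force rises steeply
- holder_red_collar: the red collar of that holder, same origin; fully home, its lower face rests all round on the pocket's rim

How it is judged:
By the outcome, as a careful person would: the job done as asked, in the order asked, and still so for the second after the job is handed in, with the robot touching nothing.
It also fails if it takes over 72 s, if anything falls off the work surface, if the arm or the gripper's body presses on something with over 40 N, if the wrist force passes 120 N, or if a joint passes its speed limit or range.

## Working session

There is one attempt and no reset: what is moved stays moved. The work goes in short steps, Python scripts to look and compute and a tool call to move; the robot and the scene stay as the last step left them, time stands still between calls to the robot, and variables do not carry over. Pictures are saved under pics/ and viewed, at most 10 in all, crops included, and the job is handed in when it is done.

Besides the shell and the picture viewer there is one more tool, called after ">>>" by a JSON object that holds its "api" and its "payload". arm_command: Moves the arm, as the interface text tells. Its arguments: {"type":"object","properties":{"motion":{"type":"array"},"jaw":{"type":"number"},"newtons":{"type":"number"}},"required":["motion"]}

```bash
mkdir -p pics; cat > h.py <<'E'
import numpy as np, cv2
from workcell import env
from scipy.spatial.transform import Rotation as Ro
def T_tool(s):
    T=np.eye(4);T[:3,:3]=Ro.from_euler('xyz',s['ee_rot'],degrees=True).as_matrix();T[:3,3]=s['ee_pos'];return T
def cam(n,s=None):
    m=env.camera_model(n)
    if n=='wrist': T=T_tool(s)@np.array(m['hand_eye'])
    else:
        T=np.eye(4);T[:3,:3]=np.array(m['rotation']);T[:3,3]=m['eye']
    return m,T
def ray(m,T,p):
    d=T[:3,:3]@np.array([(p[0]-m['cx'])/m['fx'],(p[1]-m['cy'])/m['fy'],1]);return T[:3,3],d
def atz(m,T,p,z):
    o,d=ray(m,T,p);return o+d*(z-o[2])/d[2]
def atd(m,T,p,dep):
    o,d=ray(m,T,p);return o+d*dep
def cloud(m,T,D):
    v,u=np.mgrid[0:480,0:640]
    c=np.stack([(u-m['cx'])/m['fx']*D,(v-m['cy'])/m['fy']*D,D],-1)
    return c@T[:3,:3].T+T[:3,3]
E
cat > a.py <<'E'
from h import *
s=env.state();print({k:np.round(v,2).tolist() for k,v in s.items()})
for n in('top','scene'):
    im,D=env.grab_frame(n);cv2.imwrite(f'pics/{n}0.png',im);np.save(f'{n}.npy',D)
    m,T=cam(n);print(n,np.round(T,2).tolist(),m['fx'])
    P=cloud(m,T,D)
    for t in ['holder_red_mid','pocket','knob_grip','station','tray','holder_gold_mid','holder_violet_mid','holder_green_mid','holder_blue_mid']:
        for r in env.pinpoint(n,t)[:1]:
            u,v=r['location'];i,j=int(round(v)),int(round(u))
            print(t,round(r['score'],2),np.round([u,v]),np.round(P[min(max(i,0),479),min(max(j,0),639)],1))
E
python3 a.py
```

```text
{'time_s': 0.0, 'qpos': [-67.61, 18.35, 89.71, -0.0, 72.05, -1.14], 'qvel': [-0.08, -0.07, -0.12, 0.04, -0.09, 0.09], 'effort': [0.0, -41.25, -23.2, 0.07, 0.05, -0.0], 'ee_pos': [229.43, -526.71, 227.12], 'ee_rot': [-179.9, -0.0, 23.54], 'force': [0.82, 0.01, 0.09], 'torque': [0.02, 0.02, -0.0], 'gripper_force': 0.0, 'gripper_width': 90.81}
top [[-176.13, 0.39, -88.66, 505.95], [-176.13, 0.39, -88.66, -83.67], [-176.13, 0.39, -88.66, 961.41], [0.0, 0.0, 0.0, 1.0]] 470.42316364853764
holder_red_mid 0.93 [409. 273.] [-113616.  -114205.6 -113160.5]
pocket 0.58 [229. 259.] [-51854.8 -52444.4 -51399.3]
knob_grip 0.91 [240. 222.] [-51886.4 -52476.  -51430.9]
station 0.58 [250. 230.] [-59061.9 -59651.5 -58606.4]
tray 0.77 [402. 277.] [-112061.5 -112651.1 -111606.1]
holder_gold_mid 0.62 [200. 228.] [-40309.2 -40898.8 -39853.7]
holder_green_mid 0.84 [396. 314.] [-109203.1 -109792.7 -108747.6]
holder_blue_mid 0.85 [417. 242.] [-117101.  -117690.6 -116645.5]
scene [[-142.77, -0.53, 29.8, 921.25], [-142.77, -0.53, 29.8, -698.7], [-142.77, -0.53, 29.8, 1010.26], [0.0, 0.0, 0.0, 1.0]] 591.3761836830422
holder_red_mid 0.73 [225. 315.] [56609.8 54989.8 56698.8]
pocket 0.78 [324. 186.] [35074.3 33454.3 35163.3]
knob_grip 0.97 [348. 192.] [25668.7 24048.7 25757.7]
station 0.54 [345. 226.] [27091.3 25471.3 27180.3]
tray 0.81 [226. 326.] [57319.9 55700.  57409. ]
holder_gold_mid 0.68 [359. 178.] [23574.1 21954.1 23663.1]
holder_violet_mid 0.68 [385. 198.] [15302.9 13683.  15391.9]
holder_green_mid 0.58 [200. 292.] [65373.2 63753.2 65462.2]
holder_blue_mid 0.83 [252. 338.] [48294.1 46674.1 48383.1]
```

```bash
sed -i "s/T\[:3,:3\]=np.array(m\['rotation'\])/T[:3,:3]=Ro.from_euler('xyz',m['rotation'],degrees=True).as_matrix()/" h.py
python3 - <<'E'
from h import *
L=dict(red=([409,273],[225,315]),pocket=([229,259],[324,186]),knob=([240,222],[348,192]),gold=([200,228],[359,178]),green=([396,314],[200,292]),blue=([417,242],[252,338]))
mt,Tt=cam('top');ms,Ts=cam('scene')
for k,(a,b) in L.items():
    o1,d1=ray(mt,Tt,a);o2,d2=ray(ms,Ts,b)
    t=np.linalg.lstsq(np.c_[d1,-d2],o2-o1,rcond=None)[0]
    p,q=o1+d1*t[0],o2+d2*t[1];print(k,np.round((p+q)/2,1),np.linalg.norm(p-q).round(1))
for n,m,T in(('top',mt,Tt),('scene',ms,Ts)):
    P=cloud(m,T,np.load(n+'.npy'))
    for k,v in L.items():
        u,w=v[n=='scene'];print(n,k,np.round(P[w,u]))
print(np.array(env.camera_model('wrist')['hand_eye']).round(2).tolist(),env.camera_model('wrist')['fx'])
a=cv2.imread('pics/top0.png');b=cv2.imread('pics/scene0.png')
cv2.imwrite('pics/both.png',np.hstack([cv2.resize(a[150:350,140:460],(400,250)),cv2.resize(b[120:380,170:500],(400,315))[:250]]) )
E
```

```text
red [ 505.2 -275.9   32.2] 6.1
pocket [524.5  72.1  78.2] 3.5
knob [591.4  47.9 119. ] 1.7
gold [580.8 127.3  82.9] 4.9
green [ 425.  -252.6   18.5] 2.4
blue [ 570.5 -290.4   25.1] 2.0
top red [ 508. -270.   53.]
top pocket [526.  75.  70.]
top knob [591.  46. 132.]
top gold [580. 121. 113.]
top green [ 428. -247.   47.]
top blue [ 568. -285.   51.]
scene red [ 510. -285.   50.]
scene pocket [518.  80.  67.]
scene knob [595.  38. 130.]
scene gold [587. 106. 105.]
scene green [ 437. -265.   44.]
scene blue [ 579. -299.   47.]
[[0.0, -0.97, -0.24, 67.0], [1.0, 0.0, 0.0, 1.44], [0.0, -0.24, 0.97, -156.73], [0.0, 0.0, 0.0, 1.0]] 389.59103186388626
```

View pics/top0.png

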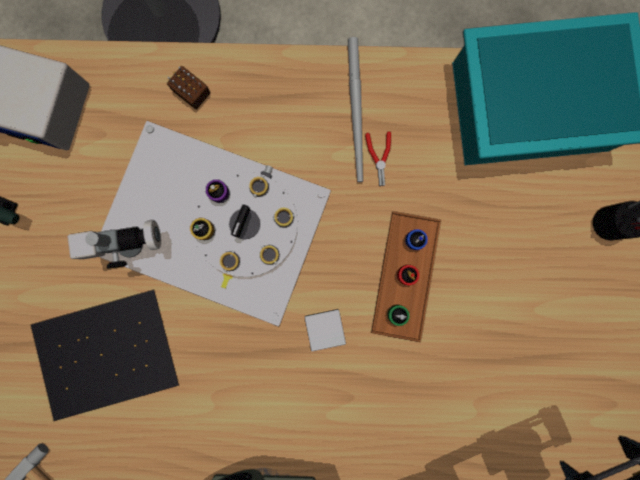

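View pics/scene0.png

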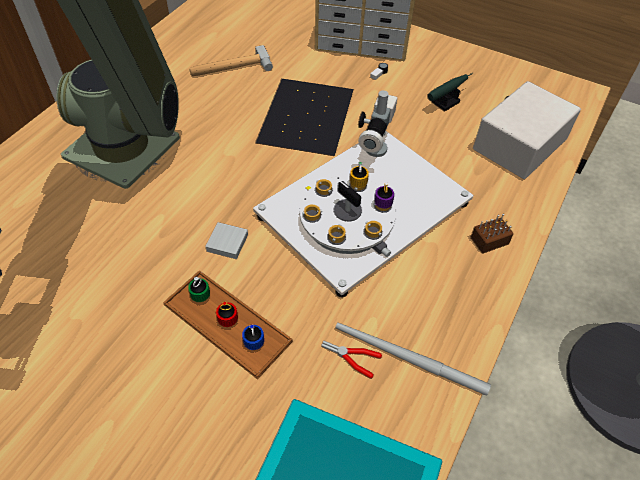

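```bash
cat > plan.py <<'E'
import sys
from h import *
def plan(x,y,z,psi,step=45.):
    s=env.state();p=np.array(s['ee_pos']);a=s['ee_rot'][2]
    d=np.array([x,y,z])-p;da=(psi-a+180)%360-180
    n=int(max(np.ceil(np.linalg.norm(d)/step),np.ceil(abs(da)/9.5),1))
    print('now',p.round(1),np.round(s['ee_rot'],1),'n',n)
    for i in range(n):
        r=np.radians(a+da*i/n);v=d/n/1000
        print([round(v@[np.cos(r),np.sin(r),0],4),round(v@[np.sin(r),-np.cos(r),0],4),round(-v[2],4)],round(-np.radians(da)/n,4))
if __name__=='__main__': plan(*map(float,sys.argv[1:]))
E
python3 plan.py 507 -272 150 -14.5
```

```text
now [ 229.6 -527.2  228. ] [180.    0.   23.5] n 9
[np.float64(0.0396), np.float64(-0.0137), np.float64(0.0087)] 0.0738
[np.float64(0.0385), np.float64(-0.0166), np.float64(0.0087)] 0.0738
[np.float64(0.0371), np.float64(-0.0194), np.float64(0.0087)] 0.0738
[np.float64(0.0356), np.float64(-0.022), np.float64(0.0087)] 0.0738
[np.float64(0.0339), np.float64(-0.0246), np.float64(0.0087)] 0.0738
[np.float64(0.032), np.float64(-0.027), np.float64(0.0087)] 0.0738
[np.float64(0.0299), np.float64(-0.0293), np.float64(0.0087)] 0.0738
[np.float64(0.0277), np.float64(-0.0314), np.float64(0.0087)] 0.0738
[np.float64(0.0253), np.float64(-0.0334), np.float64(0.0087)] 0.0738
```

>>> {"api": "arm_command", "payload": {"motion": [{"offset": [0.04,-0.014,0.009],"spin": 0.074},{"offset": [0.0385,-0.0165,0.009],"spin": 0.074},{"offset": [0.037,-0.0195,0.009],"spin": 0.074},{"offset": [0.0355,-0.022,0.009],"spin": 0.074},{"offset": [0.034,-0.0245,0.009],"spin": 0.074}], "jaw": 0.06}}

```text
time_s: 1.62
ee_pos: [384.9, -384.2, 182.8]
ee_rot: [180.0, -0.0, 2.2]
force: [-0.3, -0.5, -0.7]
gripper_width: 59.8
gripper_force: 0.0
```

>>> {"api": "arm_command", "payload": {"motion": [{"offset": [0.032,-0.027,0.008],"spin": 0.074},{"offset": [0.03,-0.029,0.009],"spin": 0.074},{"offset": [0.0275,-0.0315,0.009],"spin": 0.074},{"offset": [0.0255,-0.0335,0.009],"spin": 0.074},{"offset": [0,0,0],"spin": 0}]}}

```text
time_s: 2.25
ee_pos: [509.0, -270.2, 147.1]
ee_rot: [-180.0, 0.1, -14.4]
force: [-0.2, 0.6, -0.0]
gripper_width: 60.1
gripper_force: 0.0
```

```bash
cat > w.py <<'E'
import sys
from h import *
name=sys.argv[1];s=env.state();im,D=env.grab_frame('wrist')
cv2.imwrite(f'pics/{name}.png',im);np.save(f'{name}.npy',D)
m,T=cam('wrist',s);np.save(f'{name}_T.npy',T)
print(np.round(s['ee_pos'],1),np.round(s['ee_rot'],2),np.round(s['force'],2),s['gripper_width'])
P=cloud(m,T,D)
for a in sys.argv[2:]:
    t,z=a.split(':')
    for r in env.pinpoint('wrist',t)[:2]:
        u,v=r['location'];i,j=min(max(int(round(v)),0),479),min(max(int(round(u)),0),639)
        print(t,round(r['score'],2),np.round([u,v],1),'surf',P[i,j].round(1),'atz',atz(m,T,(u,v),float(z)).round(1))
E
python3 w.py w1 holder_red_mid:31.5 holder_red:5 holder_red_ring:45 holder_green_mid:31.5 holder_blue_mid:31.5 tray:0
```

```text
[ 509.  -270.2  147.1] [-1.7996e+02  6.0000e-02 -1.4410e+01] [-0.19  0.59 -0.01] 60.08273468300574
holder_red_mid 0.77 [323.2 239. ] surf [ 511.  -275.6   49.6] atz [ 506.5 -274.8   31.5]
holder_red 0.97 [323.4 229.7] surf [ 516.9 -277.1   48.9] atz [ 507.1 -275.5    5. ]
holder_red_ring 0.52 [321.9 246.2] surf [ 506.9 -273.8   51.1] atz [ 505.1 -273.4   45. ]
holder_green_mid 0.64 [324.9 340.3] surf [ 437.4 -258.5   48.5] atz [ 428.  -256.4   31.5]
holder_blue_mid 0.87 [319.9 136.5] surf [ 576.4 -290.    74.1] atz [ 576.4 -290.2   31.5]
tray 0.24 [323.9 232.8] surf [ 514.9 -277.3   49.6] atz [ 503.4 -275.1    0. ]
```

View pics/w1.png

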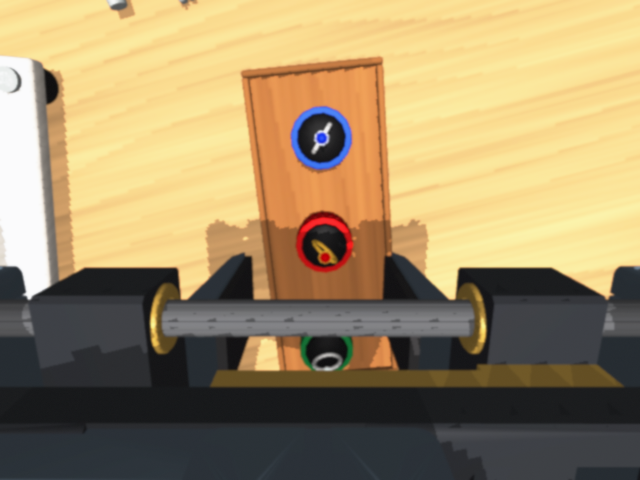

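```bash
python3 - <<'E'
from h import *
im=cv2.imread('pics/w1.png');D=np.load('w1.npy');T=np.load('w1_T.npy');m=env.camera_model('wrist')
P=cloud(m,T,D);h=cv2.cvtColor(im,cv2.COLOR_BGR2HSV)
M=((h[...,0]<5)|(h[...,0]>175))&(h[...,1]>180)&(h[...,2]>90)&(D>0)
M[:200]=0;M[285:]=0;M[:,:285]=0;M[:,360:]=0
q=P[M];print(len(q),np.percentile(q[:,2],[5,25,50,75,95]).round(1))
c=cv2.minEnclosingCircle(np.argwhere(M)[:,::-1].astype(np.float32));print(c)
print(atz(m,T,c[0],45).round(1),atz(m,T,c[0],40).round(1))
t=q[q[:,2]>np.percentile(q[:,2],60)-1.5];print(cv2.minEnclosingCircle(t[:,:2].astype(np.float32)))
print('tray floor',P[200:210,280:290].reshape(-1,3).mean(0),'table',P[30,200],P[100,150])
E
python3 plan.py 506.5 -275 70 -14.4; python3 plan.py 506.5 -275 32 -14.4
```

```text
1216 [34.  44.2 44.9 45.5 47.5]
((324.1731872558594, 241.6366729736328), 29.809925079345703)
[ 507.9 -275.7   45. ] [ 506.6 -275.5   40. ]
((505.8335876464844, -275.0719909667969), 19.744260787963867)
tray floor [ 533.97812918 -251.2154055     4.82435061] table [ 668.39311434 -226.25687427    1.21463403] [ 6.33059995e+02 -1.75357321e+02  4.52444212e-01]
now [ 507.  -273.   148.3] [180.   -0.  -14.7] n 2
[np.float64(-0.0), np.float64(0.001), np.float64(0.0392)] -0.0026
[np.float64(-0.0), np.float64(0.001), np.float64(0.0392)] -0.0026
now [ 507.  -273.   148.3] [180.   -0.  -14.7] n 3
[np.float64(-0.0), np.float64(0.0007), np.float64(0.0388)] -0.0017
[np.float64(-0.0), np.float64(0.0007), np.float64(0.0388)] -0.0017
[np.float64(-0.0), np.float64(0.0007), np.float64(0.0388)] -0.0017
```

>>> {"api": "arm_command", "payload": {"motion": [{"offset": [-0.001,0.002,0.025],"spin": 0},{"offset": [0,0,0.023],"spin": 0},{"offset": [0,0,0],"spin": 0},{"offset": [0,0,0],"spin": 0}]}}

```text
time_s: 3.1
ee_pos: [506.5, -274.5, 100.9]
ee_rot: [180.0, -0.1, -14.7]
force: [-1.6, -0.2, 0.1]
gripper_width: 59.9
gripper_force: 0.0
```

```bash
python3 w.py w2 holder_red_mid:31.5 holder_red:5; python3 - <<'E'
from h import *
im=cv2.imread('pics/w2.png');D=np.load('w2.npy');T=np.load('w2_T.npy');m=env.camera_model('wrist')
P=cloud(m,T,D);h=cv2.cvtColor(im,cv2.COLOR_BGR2HSV)
M=((h[...,0]<5)|(h[...,0]>175))&(h[...,1]>180)&(h[...,2]>60)&(D>0)&(abs(P[...,2]-45)<1.5)&(np.hypot(P[...,0]-506,P[...,1]+275)<30)
q=P[M];print(len(q),cv2.minEnclosingCircle(q[:,:2].astype(np.float32)), q.mean(0))
E
python3 plan.py 506 -275 32 -14.4
```

```text
[ 506.5 -274.5  100.9] [ 1.7997e+02 -9.0000e-02 -1.4650e+01] [-1.63 -0.22  0.08] 59.923961204580735
holder_red_mid 0.86 [317.5 257.1] surf [ 510.9 -277.1   49.7] atz [ 505.6 -275.4   31.5]
holder_red 0.98 [317.2 242.6] surf [ 518.5 -278.4   48.2] atz [ 507.7 -275.7    5. ]
holder_red 0.16 [321.2 376.8] surf [ 529.7 -282.3  192.7] atz [ 408.7 -252.9    5. ]
1308 ((505.7401428222656, -275.0815124511719), 19.695844650268555) [ 507.85531611 -275.63503974   44.97635224]
now [ 506.7 -274.3  101.1] [ 1.80e+02 -1.00e-01 -1.46e+01] n 2
[np.float64(-0.0003), np.float64(0.0004), np.float64(0.0346)] -0.002
[np.float64(-0.0003), np.float64(0.0004), np.float64(0.0346)] -0.002
```

>>> {"api": "arm_command", "payload": {"motion": [{"offset": [-0.001,0.001,0.03],"spin": 0},{"offset": [0,0,0.03],"spin": 0},{"offset": [0,0,0.009],"spin": 0},{"offset": [0,0,0],"spin": 0}]}}

```text
time_s: 3.75
ee_pos: [505.2, -274.6, 31.2]
ee_rot: [180.0, -0.0, -14.6]
force: [-0.8, 0.6, 0.4]
gripper_width: 60.0
gripper_force: 0.0
```

>>> {"api": "arm_command", "payload": {"motion": [{"offset": [0,0,0],"spin": 0},{"offset": [0,0,0],"spin": 0},{"offset": [0,0,0],"spin": 0},{"offset": [0,0,0],"spin": 0}], "jaw": 0.03, "newtons": 25}}

```text
time_s: 4.25
ee_pos: [505.5, -274.8, 31.9]
ee_rot: [180.0, -0.1, -14.6]
force: [-0.3, 0.6, 6.2]
gripper_width: 39.3
gripper_force: 25.0
```

>>> {"api": "arm_command", "payload": {"motion": [{"offset": [0,0,-0.015],"spin": 0},{"offset": [0,0,-0.025],"spin": 0},{"offset": [0,0,-0.045],"spin": 0},{"offset": [0,0,-0.04],"spin": 0},{"offset": [0,0,0],"spin": 0}]}}

```text
time_s: 4.88
ee_pos: [506.7, -275.6, 159.8]
ee_rot: [179.9, -0.4, -14.6]
force: [0.2, 0.1, -2.1]
gripper_width: 39.4
gripper_force: 25.0
```

```bash
python3 plan.py 504 18 157 68 35; python3 -c "
from h import *
s=env.state();print(s['force'],s['gripper_width'],s['gripper_force'])"
```

```text
now [ 506.7 -275.6  159.8] [179.9  -0.4 -14.6] n 9
[np.float64(-0.0085), np.float64(-0.0315), np.float64(0.0003)] -0.1602
[np.float64(-0.0034), np.float64(-0.0324), np.float64(0.0003)] -0.1602
[np.float64(0.0018), np.float64(-0.0326), np.float64(0.0003)] -0.1602
[np.float64(0.007), np.float64(-0.0319), np.float64(0.0003)] -0.1602
[np.float64(0.012), np.float64(-0.0303), np.float64(0.0003)] -0.1602
[np.float64(0.0167), np.float64(-0.028), np.float64(0.0003)] -0.1602
[np.float64(0.0209), np.float64(-0.025), np.float64(0.0003)] -0.1602
[np.float64(0.0247), np.float64(-0.0214), np.float64(0.0003)] -0.1602
[np.float64(0.0278), np.float64(-0.0171), np.float64(0.0003)] -0.1602
[ 0.16944987  0.08192421 -2.09731782] 39.39836012355281 24.999755322933197
```

>>> {"api": "arm_command", "payload": {"motion": [{"offset": [-0.0085,-0.0315,0],"spin": -0.16},{"offset": [-0.0035,-0.0325,0],"spin": -0.16},{"offset": [0.002,-0.0325,0],"spin": -0.16},{"offset": [0.007,-0.032,0],"spin": -0.16},{"offset": [0.012,-0.0305,0],"spin": -0.16}]}}

```text
time_s: 5.5
ee_pos: [502.2, -109.8, 154.5]
ee_rot: [-179.9, 0.1, 31.5]
force: [-0.1, -0.0, -0.5]
gripper_width: 39.4
gripper_force: 25.0
```

>>> {"api": "arm_command", "payload": {"motion": [{"offset": [0.0165,-0.028,0],"spin": -0.16},{"offset": [0.021,-0.025,0],"spin": -0.16},{"offset": [0.0245,-0.0215,0],"spin": -0.16},{"offset": [0.028,-0.017,0],"spin": -0.16},{"offset": [0,0,0],"spin": 0}]}}

```text
time_s: 6.12
ee_pos: [501.2, 21.0, 154.6]
ee_rot: [-179.8, 0.1, 68.1]
force: [0.9, -0.2, -1.0]
gripper_width: 39.7
gripper_force: 25.0
```

>>> {"api": "arm_command", "payload": {"motion": [{"offset": [0,0,0],"spin": 0},{"offset": [0,0,0],"spin": 0}]}}

```text
time_s: 6.38
ee_pos: [502.2, 18.6, 155.5]
ee_rot: [-180.0, 0.0, 67.8]
force: [0.2, 0.2, -1.4]
gripper_width: 39.2
gripper_force: 25.0
```

```bash
python3 w.py w3 pocket:75 knob_grip:119 holder_gold_mid:90 holder_red_mid:150
```

```text
[502.2  18.6 155.5] [-1.7996e+02  4.0000e-02  6.7790e+01] [ 0.16  0.24 -1.37] 39.15223989121097
pocket 0.58 [317.7 158.7] surf [523.9  69.1  70.3] atz [523.9  69.5  75. ]
knob_grip 0.72 [472.1 155.6] surf [589.5  47.  133.8] atz [594.7  44.4 119. ]
holder_gold_mid 0.74 [388.1  24.8] surf [578.  115.4 112.1] atz [583.6 119.4  90. ]
holder_red_mid 0.79 [317.7 302.7] surf [515.4  47.9 234.4] atz [501.4  14.  150. ]
holder_red_mid 0.32 [473.3 155.2] surf [589.8  47.3 134.5] atz [584.5  50.  150. ]
```

View pics/w3.png

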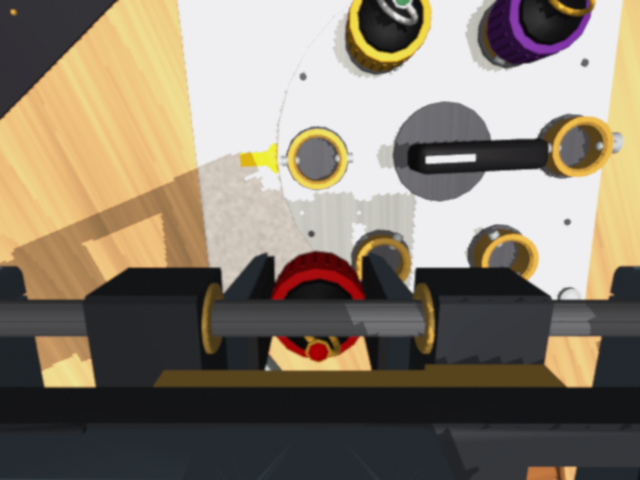

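```bash
python3 - <<'E'
from h import *
im=cv2.imread('pics/w3.png');D=np.load('w3.npy');T=np.load('w3_T.npy');m=env.camera_model('wrist')
P=cloud(m,T,D);h=cv2.cvtColor(im,cv2.COLOR_BGR2HSV)
r=np.hypot(P[...,0]-524,P[...,1]-69.5)
for a in range(0,30,2):
    z=P[...,2][(r>=a)&(r<a+2)&(D>0)];print(a,len(z),np.percentile(z,[10,50,90]).round(1))
B=(h[...,0]>12)&(h[...,0]<30)&(h[...,1]>120)&(r<24)&(D>0)
rz=np.median(P[...,2][B]);print('brass z',np.percentile(P[...,2][B],[25,50,75,90]))
B2=B&(P[...,2]>rz-1.5)
(c,rad)=cv2.minEnclosingCircle(P[B2][:,:2].astype(np.float32));print(c,rad)
Bi=B2.copy();Bi[:,:285]=0
(c,rad)=cv2.minEnclosingCircle(np.argwhere(Bi)[:,::-1].astype(np.float32));print('px',c,rad,atz(m,T,c,rz))
cn=max(cv2.findContours(B2.astype(np.uint8),0,1)[0],key=len);e=cv2.fitEllipse(cn);print(e,atz(m,T,e[0],rz))
R=((h[...,0]<5)|(h[...,0]>175))&(h[...,1]>150)&(np.arange(480)[:,None]>240)&(D>0)
q=P[R];print('red top z',np.percentile(q[:,2],[5,50,75,95]));t=q[abs(q[:,2]-169)<2]
print(len(t),cv2.minEnclosingCircle(t[:,:2].astype(np.float32)))
K=(h[...,2]<70)&(abs(P[...,2]-133)<4)&(np.hypot(P[...,0]-592,P[...,1]-46)<40)
print('knob',cv2.minAreaRect(P[K][:,:2].astype(np.float32)),np.median(P[K][:,2]))
E
```

```text
0 34 [68.9 69.9 70.8]
2 103 [69.  69.9 70.8]
4 168 [69.2 70.  70.9]
6 244 [69.1 69.9 70.8]
8 313 [69.1 70.  70.9]
10 388 [69.1 70.1 79.3]
12 630 [69.9 81.9 83.3]
14 571 [82.3 83.2 84. ]
16 444 [70.4 83.  84. ]
18 492 [66.5 69.4 81. ]
20 677 [66.2 67.  68. ]
22 1365 [ 66.4  67.9 236. ]
24 2210 [ 66.6 235.2 237.4]
26 2420 [ 66.7 236.2 238. ]
28 3410 [ 66.8 236.7 244.2]
brass z [82.38967856 82.95107916 83.50142395 83.93870504]
(523.4205932617188, 69.68566131591797) 17.10748291015625
px (317.0833435058594, 158.5833282470703) 29.936384201049805 [523.74975385  70.04140355  82.95107916]
((316.9273986816406, 158.56936645507812), (57.768978118896484, 59.09785079956055), 175.99603271484375) [523.66932021  70.08270525  82.95107916]
red top z [150.32607647 168.00776251 168.86818658 197.41773768]
1583 ((502.4767150878906, 16.924774169921875), 19.847068786621094)
knob ((594.5252075195312, 44.64565658569336), (13.884025573730469, 59.217464447021484), 70.48969268798828) 132.39614133751255
```

```bash
python3 plan.py 523.4 71.2 135 70.5 25
```

```text
now [502.5  18.9 155.9] [180.    0.   67.8] n 3
[np.float64(0.0188), np.float64(-0.0001), np.float64(0.007)] -0.0156
[np.float64(0.0188), np.float64(0.0002), np.float64(0.007)] -0.0156
[np.float64(0.0188), np.float64(0.0005), np.float64(0.007)] -0.0156
```

>>> {"api": "arm_command", "payload": {"motion": [{"offset": [0.019,0,0.007],"spin": -0.016},{"offset": [0.019,0,0.007],"spin": -0.016},{"offset": [0.0185,0.0005,0.014],"spin": -0.016},{"offset": [0,0,0],"spin": 0},{"offset": [0,0,0],"spin": 0}]}}

```text
time_s: 7.25
ee_pos: [523.2, 72.1, 127.5]
ee_rot: [-180.0, 0.0, 70.7]
force: [0.3, -0.2, -1.5]
gripper_width: 39.7
gripper_force: 25.0
```

```bash
python3 w.py w4 pocket:83 knob_grip:119; python3 - <<'E'
from h import *
im=cv2.imread('pics/w4.png');D=np.load('w4.npy');T=np.load('w4_T.npy');m=env.camera_model('wrist')
P=cloud(m,T,D);h=cv2.cvtColor(im,cv2.COLOR_BGR2HSV)
r=np.hypot(P[...,0]-523.5,P[...,1]-70)
B=(h[...,0]>12)&(h[...,0]<30)&(h[...,1]>120)&(r<22)&(D>0)&(P[...,2]>80)&(P[...,2]<86)
q=P[B];print(len(q))
if len(q)>20:
    from scipy.optimize import least_squares
    print(q.mean(0),cv2.minEnclosingCircle(q[:,:2].astype(np.float32)))
    # outer edge by angle
    a=np.degrees(np.arctan2(q[:,1]-70,q[:,0]-523.5)).round(-1);o=np.array([q[a==k][np.argmax(np.hypot(q[a==k][:,0]-523.5,q[a==k][:,1]-70))] for k in np.unique(a)])
    f=least_squares(lambda c:np.hypot(o[:,0]-c[0],o[:,1]-c[1])-17,[523.5,70],loss='soft_l1');print(f.x,f.cost,np.unique(a))
R=((h[...,0]<5)|(h[...,0]>175))&(h[...,1]>150)&(np.arange(480)[:,None]>240)&(D>0)
q=P[R];z=np.array(env.state()['ee_pos'])[2]+13;t=q[abs(q[:,2]-z)<2];print(len(t),z,cv2.minEnclosingCircle(t[:,:2].astype(np.float32)))
cv2.imwrite('pics/w4c.png',cv2.resize(im[100:400,200:500],(600,600)))
E
```

```text
[523.2  72.1 127.5] [-1.7996e+02  5.0000e-02  7.0680e+01] [ 0.35 -0.21 -1.51] 39.65727690593186
548
[527.82544991  81.35524522  82.89394071] ((525.2200927734375, 74.56053161621094), 16.270065307617188)
[523.6584545   70.06974024] 0.04816607107979087 [ -0.  10.  20.  30.  40.  50.  60.  70.  80.  90. 100. 110. 120. 130.
 140.]
1531 141.22125865168766 ((523.671630859375, 70.62188720703125), 19.713777542114258)
```

View pics/w4c.png

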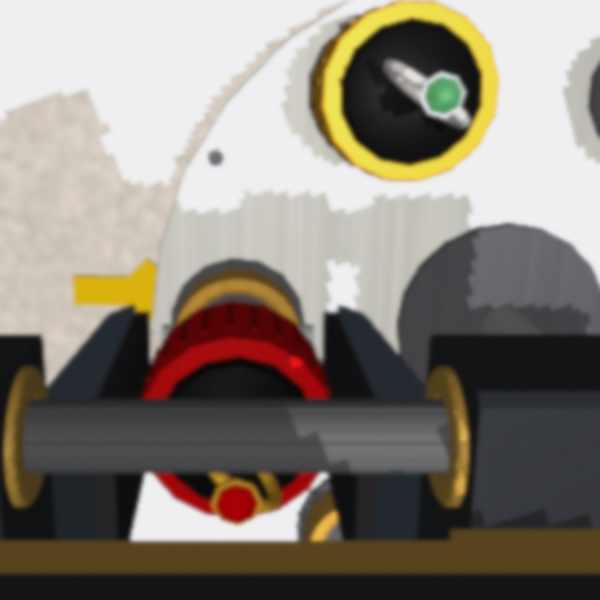

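>>> {"api": "arm_command", "payload": {"motion": [{"offset": [-0.0005,0,0.008],"spin": 0},{"offset": [0,0,0.008],"spin": 0},{"offset": [0,0,0],"spin": 0},{"offset": [0,0,0],"spin": 0}]}}

```text
time_s: 7.9
ee_pos: [523.3, 71.4, 111.9]
ee_rot: [180.0, 0.0, 70.6]
force: [0.3, 0.5, -1.5]
gripper_width: 39.8
gripper_force: 25.0
```

>>> {"api": "arm_command", "payload": {"motion": [{"offset": [0,0,0.0015],"spin": 0},{"offset": [0,0,0.0015],"spin": 0},{"offset": [0,0,0],"spin": 0}]}}

```text
time_s: 8.28
ee_pos: [523.1, 71.4, 108.8]
ee_rot: [-180.0, 0.0, 70.6]
force: [0.4, -0.1, -1.2]
gripper_width: 39.3
gripper_force: 25.0
```

>>> {"api": "arm_command", "payload": {"motion": [{"offset": [0,0,0.001],"spin": 0},{"offset": [0,0,0.001],"spin": 0},{"offset": [0,0,0],"spin": 0}]}}

```text
time_s: 8.65
ee_pos: [523.1, 71.4, 106.8]
ee_rot: [-180.0, 0.0, 70.6]
force: [-0.4, -0.5, -1.3]
gripper_width: 39.4
gripper_force: 25.0
```

>>> {"api": "arm_command", "payload": {"motion": [{"offset": [0,0,0.001],"spin": 0},{"offset": [0,0,0],"spin": 0}]}}

```text
time_s: 8.9
ee_pos: [523.1, 71.4, 105.8]
ee_rot: [-180.0, 0.0, 70.6]
force: [-0.1, -0.2, -1.0]
gripper_width: 39.6
gripper_force: 25.0
```

>>> {"api": "arm_command", "payload": {"motion": [{"offset": [0,0,0.001],"spin": 0},{"offset": [0,0,0],"spin": 0}]}}

```text
time_s: 9.15
ee_pos: [523.2, 71.4, 104.9]
ee_rot: [180.0, 0.0, 70.6]
force: [-0.2, -0.4, -1.0]
gripper_width: 39.2
gripper_force: 25.0
```

>>> {"api": "arm_command", "payload": {"motion": [{"offset": [0,0,0.001],"spin": 0},{"offset": [0,0,0],"spin": 0}]}}

```text
time_s: 9.4
ee_pos: [523.3, 71.4, 104.1]
ee_rot: [180.0, -0.0, 70.6]
force: [-0.3, -0.3, -0.0]
gripper_width: 39.7
gripper_force: 25.0
```

>>> {"api": "arm_command", "payload": {"motion": [{"offset": [0,0,0.001],"spin": 0},{"offset": [0,0,0],"spin": 0}]}}

```text
time_s: 9.65
ee_pos: [523.5, 71.4, 103.4]
ee_rot: [179.9, -0.0, 70.6]
force: [-1.3, -0.2, 3.9]
gripper_width: 39.0
gripper_force: 25.0
```

>>> {"api": "arm_command", "payload": {"motion": [{"offset": [0,0,0.001],"spin": 0},{"offset": [0,0,0],"spin": 0}]}}

```text
time_s: 9.9
ee_pos: [523.4, 71.4, 101.9]
ee_rot: [180.0, -0.0, 70.6]
force: [1.1, -0.3, 1.8]
gripper_width: 39.8
gripper_force: 25.0
```

>>> {"api": "arm_command", "payload": {"motion": [{"offset": [0,0,0.001],"spin": 0},{"offset": [0,0,0],"spin": 0}]}}

```text
time_s: 10.15
ee_pos: [522.7, 71.3, 100.0]
ee_rot: [-179.9, 0.0, 70.6]
force: [1.3, -1.3, -6.3]
gripper_width: 39.5
gripper_force: 25.0
```

>>> {"api": "arm_command", "payload": {"motion": [{"offset": [0,0,0.001],"spin": 0},{"offset": [0,0,0],"spin": 0}]}}

```text
time_s: 10.4
ee_pos: [523.0, 71.3, 99.4]
ee_rot: [-180.0, 0.0, 70.6]
force: [1.8, -0.5, -5.3]
gripper_width: 39.6
gripper_force: 25.0
```

>>> {"api": "arm_command", "payload": {"motion": [{"offset": [0,0,0.0005],"spin": 0},{"offset": [0,0,0],"spin": 0}]}}

```text
time_s: 10.65
ee_pos: [523.1, 71.4, 99.3]
ee_rot: [-180.0, 0.0, 70.6]
force: [1.0, 0.5, -4.7]
gripper_width: 39.1
gripper_force: 25.0
```

>>> {"api": "arm_command", "payload": {"motion": [{"offset": [0,0,0.0005],"spin": 0},{"offset": [0,0,0],"spin": 0}]}}

```text
time_s: 10.9
ee_pos: [523.2, 71.4, 99.0]
ee_rot: [180.0, 0.0, 70.6]
force: [0.3, -1.0, -4.2]
gripper_width: 39.7
gripper_force: 25.0
```

>>> {"api": "arm_command", "payload": {"motion": [{"offset": [0,0,0.0005],"spin": 0},{"offset": [0,0,0],"spin": 0}]}}

```text
time_s: 11.15
ee_pos: [523.2, 71.5, 98.6]
ee_rot: [180.0, -0.0, 70.6]
force: [0.2, 0.6, -1.2]
gripper_width: 39.6
gripper_force: 25.0
```

>>> {"api": "arm_command", "payload": {"motion": [{"offset": [0,0,0.0005],"spin": 0},{"offset": [0,0,0],"spin": 0}]}}

```text
time_s: 11.4
ee_pos: [523.1, 71.4, 98.0]
ee_rot: [-180.0, 0.0, 70.6]
force: [1.1, 0.4, -0.8]
gripper_width: 39.4
gripper_force: 25.0
```

>>> {"api": "arm_command", "payload": {"motion": [{"offset": [0,0,0.0003],"spin": 0},{"offset": [0,0,0],"spin": 0}]}}

```text
time_s: 11.65
ee_pos: [523.2, 71.4, 97.6]
ee_rot: [-180.0, 0.0, 70.6]
force: [0.6, 0.0, -1.0]
gripper_width: 39.4
gripper_force: 25.0
```

>>> {"api": "arm_command", "payload": {"motion": [{"offset": [0,0,0.0003],"spin": 0},{"offset": [0,0,0],"spin": 0}]}}

```text
time_s: 11.9
ee_pos: [523.2, 71.4, 97.3]
ee_rot: [180.0, 0.0, 70.6]
force: [-0.2, 0.3, -2.3]
gripper_width: 39.3
gripper_force: 25.0
```

>>> {"api": "arm_command", "payload": {"motion": [{"offset": [0,0,0.0003],"spin": 0},{"offset": [0,0,0],"spin": 0}]}}

```text
time_s: 12.15
ee_pos: [523.2, 71.4, 97.2]
ee_rot: [180.0, -0.0, 70.6]
force: [-0.9, -1.0, 0.5]
gripper_width: 39.3
gripper_force: 25.0
```

>>> {"api": "arm_command", "payload": {"motion": [{"offset": [0,0,0.0003],"spin": 0},{"offset": [0,0,0],"spin": 0}]}}

```text
time_s: 12.4
ee_pos: [523.3, 71.5, 97.2]
ee_rot: [180.0, -0.0, 70.6]
force: [-1.2, 0.3, 4.6]
gripper_width: 39.4
gripper_force: 25.0
```

Meeting the rim (~+4 N per 0.3 mm step).

>>> {"api": "arm_command", "payload": {"motion": [{"offset": [0,0,0.0003],"spin": 0},{"offset": [0,0,0],"spin": 0}]}}

```text
time_s: 12.65
ee_pos: [523.3, 71.5, 97.2]
ee_rot: [180.0, -0.0, 70.6]
force: [-2.5, -0.0, 6.5]
gripper_width: 39.7
gripper_force: 25.0
```

>>> {"api": "arm_command", "payload": {"motion": [{"offset": [0,0,0.0002],"spin": 0},{"offset": [0,0,0],"spin": 0}]}}

```text
time_s: 12.9
ee_pos: [523.3, 71.5, 97.2]
ee_rot: [180.0, -0.0, 70.6]
force: [-3.6, -0.1, 7.9]
gripper_width: 39.2
gripper_force: 25.0
```

>>> {"api": "arm_command", "payload": {"motion": [{"offset": [0,0,0.0002],"spin": 0},{"offset": [0,0,0],"spin": 0},{"offset": [0,0,0],"spin": 0}]}}

```text
time_s: 13.28
ee_pos: [523.3, 71.6, 97.2]
ee_rot: [180.0, -0.0, 70.6]
force: [-2.7, 1.0, 9.8]
gripper_width: 39.7
gripper_force: 25.0
```

>>> {"api": "arm_command", "payload": {"motion": [{"offset": [0,0,-0.0007],"spin": 0},{"offset": [0,0,0],"spin": 0}]}}

```text
time_s: 13.52
ee_pos: [523.3, 71.5, 97.2]
ee_rot: [180.0, -0.0, 70.6]
force: [-2.4, 0.6, 6.5]
gripper_width: 39.5
gripper_force: 25.0
```

>>> {"api": "arm_command", "payload": {"motion": [{"offset": [0,0,0],"spin": 0},{"offset": [0,0,0],"spin": 0},{"offset": [0,0,0],"spin": 0}], "jaw": 0.05}}

```text
time_s: 13.9
ee_pos: [523.2, 71.3, 96.4]
ee_rot: [-180.0, 0.0, 70.6]
force: [0.1, -0.1, 0.0]
gripper_width: 49.8
gripper_force: 0.0
```

>>> {"api": "arm_command", "payload": {"motion": [{"offset": [0,0,-0.015],"spin": 0},{"offset": [0,0,-0.03],"spin": 0},{"offset": [0,0,-0.04],"spin": 0},{"offset": [0,0,-0.02],"spin": 0},{"offset": [0,0,0],"spin": 0}]}}

```text
time_s: 14.52
ee_pos: [524.4, 71.5, 204.2]
ee_rot: [179.7, -0.1, 70.6]
force: [0.3, -0.5, 0.5]
gripper_width: 50.2
gripper_force: 0.0
```

```bash
python3 plan.py 550 40 200 160.5 40
```

```text
now [524.4  71.5 204.2] [ 1.797e+02 -1.000e-01  7.060e+01] n 10
[np.float64(-0.0021), np.float64(0.0035), np.float64(0.0004)] -0.1568
[np.float64(-0.0026), np.float64(0.0031), np.float64(0.0004)] -0.1568
[np.float64(-0.0031), np.float64(0.0026), np.float64(0.0004)] -0.1568
[np.float64(-0.0035), np.float64(0.0021), np.float64(0.0004)] -0.1568
[np.float64(-0.0038), np.float64(0.0016), np.float64(0.0004)] -0.1568
[np.float64(-0.004), np.float64(0.0009), np.float64(0.0004)] -0.1568
[np.float64(-0.0041), np.float64(0.0003), np.float64(0.0004)] -0.1568
[np.float64(-0.0041), np.float64(-0.0003), np.float64(0.0004)] -0.1568
[np.float64(-0.004), np.float64(-0.0009), np.float64(0.0004)] -0.1568
[np.float64(-0.0038), np.float64(-0.0016), np.float64(0.0004)] -0.1568
```

```bash
python3 plan.py 594.5 44.6 205 160.5 40
```

```text
now [524.4  71.5 204.2] [ 1.797e+02 -1.000e-01  7.060e+01] n 10
[np.float64(-0.0002), np.float64(0.0075), np.float64(-0.0001)] -0.1568
[np.float64(-0.0014), np.float64(0.0074), np.float64(-0.0001)] -0.1568
[np.float64(-0.0025), np.float64(0.0071), np.float64(-0.0001)] -0.1568
[np.float64(-0.0036), np.float64(0.0066), np.float64(-0.0001)] -0.1568
[np.float64(-0.0046), np.float64(0.006), np.float64(-0.0001)] -0.1568
[np.float64(-0.0055), np.float64(0.0052), np.float64(-0.0001)] -0.1568
[np.float64(-0.0062), np.float64(0.0042), np.float64(-0.0001)] -0.1568
[np.float64(-0.0068), np.float64(0.0032), np.float64(-0.0001)] -0.1568
[np.float64(-0.0072), np.float64(0.0021), np.float64(-0.0001)] -0.1568
[np.float64(-0.0074), np.float64(0.001), np.float64(-0.0001)] -0.1568
```

>>> {"api": "arm_command", "payload": {"motion": [{"offset": [0,0.0075,0],"spin": -0.157},{"offset": [-0.0015,0.0075,0],"spin": -0.157},{"offset": [-0.0025,0.007,0],"spin": -0.157},{"offset": [-0.0035,0.0065,0],"spin": -0.157},{"offset": [-0.0045,0.006,0],"spin": -0.157}]}}

```text
time_s: 15.15
ee_pos: [557.8, 58.1, 200.6]
ee_rot: [-179.9, -0.0, 115.9]
force: [-0.2, 0.6, -0.4]
gripper_width: 50.1
gripper_force: 0.0
```

>>> {"api": "arm_command", "payload": {"motion": [{"offset": [-0.0055,0.005,0],"spin": -0.157},{"offset": [-0.006,0.004,0],"spin": -0.157},{"offset": [-0.007,0.003,0],"spin": -0.157},{"offset": [-0.007,0.002,0],"spin": -0.157},{"offset": [-0.0075,0.001,0],"spin": -0.157}]}}

```text
time_s: 15.78
ee_pos: [592.3, 44.2, 200.5]
ee_rot: [-179.9, -0.1, 160.9]
force: [0.4, 0.2, 0.8]
gripper_width: 49.9
gripper_force: 0.0
```

>>> {"api": "arm_command", "payload": {"motion": [{"offset": [0,0,0],"spin": 0},{"offset": [0,0,0],"spin": 0},{"offset": [0,0,0],"spin": 0}]}}

```text
time_s: 16.15
ee_pos: [592.3, 44.5, 201.5]
ee_rot: [-180.0, -0.0, 160.5]
force: [-0.2, 0.5, 0.9]
gripper_width: 50.2
gripper_force: 0.0
```

```bash
python3 w.py w5 knob_grip:119 holder_red_mid:97 holder_gold_mid:97; python3 - <<'E'
from h import *
im=cv2.imread('pics/w5.png');D=np.load('w5.npy');T=np.load('w5_T.npy');m=env.camera_model('wrist')
P=cloud(m,T,D);h=cv2.cvtColor(im,cv2.COLOR_BGR2HSV)
K=(h[...,2]<90)&(abs(P[...,2]-132.5)<3)&(np.hypot(P[...,0]-594,P[...,1]-45)<40)
print('knob',K.sum(),cv2.minAreaRect(P[K][:,:2].astype(np.float32)),np.median(P[K][:,2]))
R=((h[...,0]<5)|(h[...,0]>175))&(h[...,1]>150)&(D>0)
q=P[R];t=q[abs(q[:,2]-110)<2.5];print(len(t),np.median(t[:,2]),cv2.minEnclosingCircle(t[:,:2].astype(np.float32)))
E
```

```text
[592.3  44.5 201.5] [-1.7999e+02 -3.0000e-02  1.6053e+02] [-0.18  0.55  0.89] 50.152245825632676
knob_grip 0.66 [321.2 250.4] surf [589.9  46.3 134.6] atz [594.4  45.  119. ]
holder_red_mid 0.9 [318.4 128.8] surf [523.8  67.7 139. ] atz [522.7  68.4  97. ]
holder_gold_mid 0.92 [420.3 188.8] surf [579.  116.6 112.1] atz [582.  119.9  97. ]
knob 1642 ((593.285400390625, 44.759376525878906), (13.920053482055664, 56.479557037353516), 70.27949523925781) 132.4300296195879
1185 110.29335252062378 ((523.2835693359375, 69.37128448486328), 19.195158004760742)
```

View pics/w5.png

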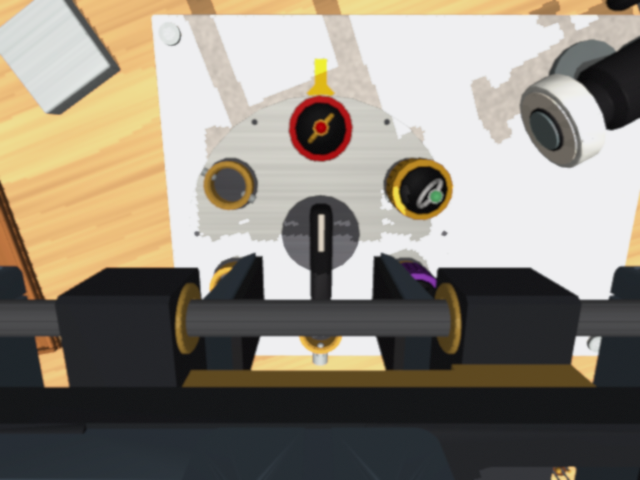

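```bash
python3 - <<'E'
from h import *
D=np.load('w5.npy');T=np.load('w5_T.npy');m=env.camera_model('wrist');P=cloud(m,T,D)
q=P[:200,500:][D[:200,500:]>0];q=q[q[:,2]>90];r=np.hypot(q[:,0]-594.5,q[:,1]-45);print(r.min(),q[r.argmin()],q[:,2].max())
E
python3 plan.py 594.5 44.8 118 160.5 30
```

```text
147.1531529176437 [566.49062144 189.46288494 129.60322641] 151.73898896541962
now [592.6  44.5 201.8] [-180.     0.   160.6] n 3
[np.float64(-0.0006), np.float64(0.0003), np.float64(0.0279)] 0.0004
[np.float64(-0.0006), np.float64(0.0003), np.float64(0.0279)] 0.0004
[np.float64(-0.0006), np.float64(0.0003), np.float64(0.0279)] 0.0004
```

>>> {"api": "arm_command", "payload": {"motion": [{"offset": [-0.001,0,0.028],"spin": 0},{"offset": [-0.001,0.001,0.028],"spin": 0},{"offset": [0,0,0.0275],"spin": 0},{"offset": [0,0,0],"spin": 0},{"offset": [0,0,0],"spin": 0}], "jaw": 0.036}}

```text
time_s: 16.98
ee_pos: [595.6, 44.7, 119.3]
ee_rot: [180.0, 0.1, 160.6]
force: [-0.1, -0.0, 0.7]
gripper_width: 36.0
gripper_force: 0.0
```

>>> {"api": "arm_command", "payload": {"motion": [{"offset": [0,0,0],"spin": 0},{"offset": [0,0,0],"spin": 0},{"offset": [0,0,0],"spin": 0},{"offset": [0,0,0],"spin": 0}], "jaw": 0.005, "newtons": 30}}

```text
time_s: 17.48
ee_pos: [595.5, 45.3, 119.1]
ee_rot: [179.9, 0.1, 160.6]
force: [0.1, 3.7, 2.9]
gripper_width: 13.9
gripper_force: 30.0
```

>>> {"api": "arm_command", "payload": {"motion": [{"offset": [0.001,0.0005,0],"spin": 0},{"offset": [0,0,0],"spin": 0.08},{"offset": [0,0,0],"spin": 0.12},{"offset": [0,0,0],"spin": 0}]}}

```text
time_s: 17.98
ee_pos: [595.5, 45.2, 119.1]
ee_rot: [179.9, 0.2, 149.3]
force: [4.6, 0.4, 7.0]
gripper_width: 13.9
gripper_force: 30.0
```

>>> {"api": "arm_command", "payload": {"motion": [{"offset": [0,0,0],"spin": 0.12},{"offset": [0,0,0],"spin": 0.12},{"offset": [0,0,0],"spin": 0}]}}

```text
time_s: 18.35
ee_pos: [595.3, 45.0, 119.1]
ee_rot: [179.9, 0.2, 135.5]
force: [3.1, 0.1, 5.1]
gripper_width: 14.0
gripper_force: 30.0
```

>>> {"api": "arm_command", "payload": {"motion": [{"offset": [0,0,0],"spin": 0.12},{"offset": [0,0,0],"spin": 0.12},{"offset": [0,0,0],"spin": 0.12},{"offset": [0,0,0],"spin": 0.12},{"offset": [0,0,0],"spin": 0.12}]}}

```text
time_s: 18.98
ee_pos: [594.9, 44.8, 119.1]
ee_rot: [179.9, 0.1, 100.9]
force: [2.2, -0.6, 5.7]
gripper_width: 13.9
gripper_force: 30.0
```

>>> {"api": "arm_command", "payload": {"motion": [{"offset": [0,0,0],"spin": 0.007},{"offset": [0,0,0],"spin": 0},{"offset": [0,0,0],"spin": 0}]}}

```text
time_s: 19.35
ee_pos: [594.9, 44.8, 119.1]
ee_rot: [179.9, 0.1, 100.7]
force: [3.2, -0.9, 5.4]
gripper_width: 13.6
gripper_force: 30.0
```

```bash
python3 -c "
from h import *
s=env.state();print(s['torque'],s['force'],s['ee_rot'],s['qpos'])"
```

```text
[-0.19561775 -0.27940939 -0.0174324 ] [ 3.22758077 -0.87356605  5.38098524] [1.79893223e+02 9.36814983e-02 1.00725357e+02] [ 3.24045519e+00  2.50775272e+01  9.57919264e+01 -9.21213982e-02
  5.90125085e+01 -7.43764174e+00]
```

>>> {"api": "arm_command", "payload": {"motion": [{"offset": [0,0,0],"spin": 0},{"offset": [0,0,0],"spin": 0},{"offset": [0,0,0],"spin": 0}], "jaw": 0.036}}

```text
time_s: 19.73
ee_pos: [593.4, 45.4, 117.6]
ee_rot: [-179.9, -0.0, 100.6]
force: [-0.6, -1.1, 0.2]
gripper_width: 35.7
gripper_force: 0.0
```

>>> {"api": "arm_command", "payload": {"motion": [{"offset": [0,0,-0.015],"spin": 0},{"offset": [0,0,-0.03],"spin": 0},{"offset": [0,0,-0.04],"spin": 0},{"offset": [0,0,0],"spin": 0},{"offset": [0,0,0],"spin": 0}]}}

```text
time_s: 20.35
ee_pos: [593.8, 45.5, 203.4]
ee_rot: [-180.0, 0.0, 100.6]
force: [-0.0, -0.3, 1.0]
gripper_width: 36.0
gripper_force: 0.0
```

```bash
python3 w.py w6 knob_grip:119 holder_red_mid:97 holder_gold_mid:97; python3 - <<'E'
from h import *
im=cv2.imread('pics/w6.png');D=np.load('w6.npy');T=np.load('w6_T.npy');m=env.camera_model('wrist')
P=cloud(m,T,D);h=cv2.cvtColor(im,cv2.COLOR_BGR2HSV)
K=(h[...,2]<90)&(abs(P[...,2]-132.5)<3)&(np.hypot(P[...,0]-594,P[...,1]-45)<40)
print('knob',K.sum(),cv2.minAreaRect(P[K][:,:2].astype(np.float32)))
R=((h[...,0]<5)|(h[...,0]>175))&(h[...,1]>150)&(D>0)
q=P[R];t=q[abs(q[:,2]-110)<2.5];print(len(t),np.median(t[:,2]),cv2.minEnclosingCircle(t[:,:2].astype(np.float32)))
E
```

```text
[593.8  45.5 203.4] [-179.99    0.    100.61] [-0.   -0.27  1.02] 35.99873360670817
knob_grip 0.97 [318.9 248.5] surf [594.3  48.3 133.4] atz [595.  44. 119.]
holder_red_mid 0.84 [319.5 122.5] surf [581.3 119.8 141.1] atz [580.9 121.4  97. ]
holder_gold_mid 0.77 [416.7 185.8] surf [649.2  94.1 111.4] atz [652.8  93.3  97. ]
holder_gold_mid 0.23 [316.4 125.4] surf [579.4 117.9 140.5] atz [579.2 119.3  97. ]
knob 1666 ((594.8516235351562, 45.07723617553711), (13.583569526672363, 58.024322509765625), 11.08702278137207)
1205 110.39594145670111 ((580.697265625, 118.96113586425781), 19.21149253845215)
```

View pics/w6.png

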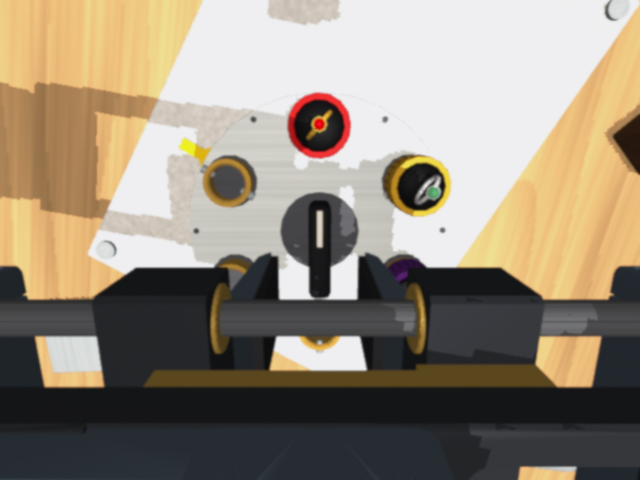

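```bash
python3 -c "
from workcell import env
print(env.job_done())"
```

```text
the job is handed in; nothing more can be done
None
```

The red holder snapped into the loading pocket and was pressed home on the rim at about 10–11 N. The carousel was then turned one click clockwise: the last picture has the red ring at the microscope's place, though the lens itself was out of frame. The gripper let go and backed off, the bystanders were not touched, and I handed the job in at about 20 s.

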